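# Fetch the live center from its lidded box

## Task

The tailstock is waiting for its live center, which is kept with the spur drive in the lidded wooden box. Take the lid off and lay it flat on the bench, handle up, then lift out the brass-ringed live center and stand it upright, wholly on the round cork pad. Leave the spur drive standing where it is in the box, drop nothing, and let go of everything at the end.

Things in the scene. Friction and masses are not known exactly. Their poses are not given: they have to be found in the camera images.
- lid: Loose pale wood lid on the fixed box. Board 150 (x) x 200 (y) x 9 mm; dark bar handle in the middle, 18 (x) x 80 (y) mm, 30 tall; two battens below reach 8 mm into the box (5 mm play). 0.2 kg. Origin: middle, at the battens' underside; board top 17 mm, handle top 47 mm above it. On the box the origin is 92 mm up, box and lid share centre and axes; flat on the bench it is at 0.
- live_center: The wanted part, under the lid, standing shank up on the box's 6 mm floor: steel body 34 mm across, brass ring 40 mm across 21 to 32 mm up, boss to 37, then bright shank (grip here) 16 mm thick tapering to 14 at its top, 82 mm up. 0.27 kg. Origin: middle of its foot, z up; round. It is near one y end of the box, 45 mm from the middle, 50 mm or more from the walls in x.
- spur_drive: The part to leave, at the other y end of the box (ends vary): no brass, dark four-spur cross 40 mm across, 28 mm disc to 37 mm, then the same shank to 82 mm. Origin: middle of its foot, z up. The pale wood box is fixed, open when the lid is off: outside 142 (x) x 192 (y) mm and 100 tall, inside 130 x 180 mm.
- pad: Round cork pad fixed to the bench, 110 mm across, 5 mm thick. Origin: middle of its underside, at bench level. The bench to its left is clear for the lid: from 70 to 350 mm to +y of the pad's middle and 110 mm to either side of it in x.
Things that resemble listed ones, but are neither listed nor needed, are in the scene too. Leave any blue look-alike of the lid alone. Several things have the shape of the pad; the one meant has the colours described above.

How it is judged:
By the outcome, as a careful person would: the job done as asked, in the order asked, and still so for the second after the job is handed in, with the robot touching nothing.
It also fails if it takes over 72 s, if anything falls off the work surface, if the arm or the gripper's body presses on something with over 40 N, if the wrist force passes 120 N, or if a joint passes its speed limit or range.

## Robot

A 6-joint arm with a two-finger parallel gripper is mounted at the origin on the work surface. World frame = base frame: x ahead of the robot, y to its left, z up, the work surface at z = 0. Lengths are in m, angles in rad, forces in N, time in s.
With the tool pointing down it reaches from about 0.325 to 0.9 m from the base axis. Payload 6.1 kg.
Tool frame: the origin (TCP) lies midway between the tips of the shut fingers; the grasp point (between the pads) lies 19 mm behind it; z points along the fingers, y is the line along which they close (so a half turn about z gives the same grasp; the last joint's range is limited). The gripper opens to 85 mm and grips with 20 to 120 N. Pads are 22 mm wide; open, the fingers measure 114 mm over their backs; the gripper's body (76 mm by 85 mm) begins 54 mm behind the grasp point. The pads swing forward as they close: fully open they stand 13 mm farther back than shut.
Start: joints at [1.111, 0.22, 1.526, -0, 1.395, -0.126], TCP at [0.205, 0.59, 0.198] pointing down, gripper open.
Joint ranges: [-2.98, 2.98], [-0.91, 2.08], [0.09, 2.57], [-1.24, 4.39], [0.2, 2.65], [-2.68, 2.68]. Speed limits (rad/s): [2.57, 2.57, 3.01, 3.14, 3.14, 3.14].

## Interface

Orientations are given as [roll, pitch, yaw] about the fixed x, y, z axes, in that order (R = Rz(yaw) Ry(pitch) Rx(roll)).
In Python, from plant import movep, move_l, set_joints, gripper_to, hold, inverse_kinematics, observe, get_image, get_calibration, Unreachable, job_done gives the robot as it stands. Calls block until the motion is done:
- movep(position, orientation): joint-space move of the TCP to a pose.
- move_l(position, feed=0.15, rotation=None, max_force=None): straight line of the TCP; rotation=None keeps the orientation; feed is the mean speed in m/s. With max_force (N) it stops when the force on the tool has changed by that much, and returns True; else False.
- set_joints(angles): joint-space move.
- gripper_to(opening, f_grip=None): finger opening in m; f_grip is the grip in N (None keeps the last); returns when the fingers have stopped.
- hold(seconds).
- inverse_kinematics(position, orientation): joint angles nearest the present ones, or None.
- observe(): the state.
- get_image(name): name is "side" or "top" or "wrist"; returns (picture, depth): 420x560x3 uint8, red, green, blue; 420x560 float32, m along the optical axis (not along the pixel's ray), 0 where there is no reading.
- get_calibration(name): a dict with "intrinsics" (3x3 intrinsics, pixels), "world_from_camera" (4x4, takes a point from camera to world coordinates). Camera axes: x right, y down, z forward; pixel columns grow to the right and rows downward; lengths in m; the calibration is good to about 2 mm. A picture is of the moment at which its call begins: read the wrist's pose just before it. get_calibration takes no time and is no camera call; for the wrist camera it gives the pose at the moment of the call.
A pose or a line that the arm cannot do raises Unreachable and nothing moves.
- job_done(): hands the job in; it is judged then, once.
The state is a dict: "time_s": time; "q": joint angles; "joint_velocities": joint speeds; "joint_torque": joint torques, N m; "eef_pos": TCP position; "tcp_rot": TCP orientation; "ft_force": force on the tool from outside, world axes, zero at the start; "torque": the same for the moment, N m; "opening": finger opening in m; "grasp_force": force on a finger pad.
Only numpy, scipy, OpenCV 4.12 (cv2) and the standard library are available. Lean on these libraries where they do the work, as an engineer would, in place of code of your own. Each camera call takes 0.05 s, during which the arm holds its last target. There are 200 camera calls.

## Working session

There is one attempt and no reset: what is moved stays moved. The work goes in short steps, each a Python script; the robot and the scene stay as the last script left them, time stands still between calls to the robot, and variables do not carry over. Pictures are saved under pics/ and viewed, at most 10 in all, crops included, and the job is handed in when it is done.

```bash
mkdir -p pics; ls; cat > h.py <<'E'
import numpy as np, cv2
from plant import *
def snap(n,f):
    c=get_calibration(n); p,d=get_image(n); cv2.imwrite(f'pics/{f}.png',p[:,:,::-1]); np.savez(f'pics/{f}.npz',p=p,d=d,K=c['intrinsics'],T=c['world_from_camera']); return p,d,np.array(c['intrinsics']),np.array(c['world_from_camera'])
def pts(d,K,T):
    v,u=np.indices(d.shape); X=np.stack([(u-K[0,2])/K[0,0]*d,(v-K[1,2])/K[1,1]*d,d],-1); return X@T[:3,:3].T+T[:3,3]
def ray(u,v,z,K,T):
    r=T[:3,:3]@np.linalg.inv(K)@[u,v,1]; t=T[:3,3]; return t+r*(z-t[2])/r[2]
E
python3 - <<'E'
from h import *
a=snap('top','top0'); b=snap('side','side0')
for n,x in(('top',a),('side',b)): print(n,x[3].round(3).tolist(),x[2][0,0])
print(observe())
E
```

```text
pics
top [[0.06, -0.974, 0.219, 0.301], [-0.998, -0.058, 0.014, -0.076], [-0.001, -0.219, -0.976, 0.855], [0.0, 0.0, 0.0, 1.0]] 448.4682581629917
side [[0.695, -0.558, 0.453, -0.01], [-0.719, -0.533, 0.447, -0.532], [-0.008, -0.636, -0.772, 0.889], [0.0, 0.0, 0.0, 1.0]] 494.44145172720795
{'time_s': 0.1, 'q': array([ 1.11093119e+00,  2.21144226e-01,  1.52749244e+00,  2.08418072e-05,
        1.39469345e+00, -1.26120540e-01]), 'joint_velocities': array([-0.00142529, -0.00219297, -0.00103479, -0.00227693,  0.00010851,
       -0.00048019]), 'joint_torque': array([ 1.05085132e-03, -4.98244822e+01, -3.90547979e+01, -2.82555320e-04,
        5.63217051e-03,  7.96794865e-06]), 'eef_pos': array([0.20448174, 0.58997312, 0.19701282]), 'tcp_rot': array([-3.13987157e+00, -2.38899256e-04,  2.80784419e+00]), 'ft_force': array([-0.06780747, -0.08544063, -0.59091128]), 'torque': array([ 0.02354567, -0.0172416 ,  0.0223015 ]), 'grasp_force': 0.0, 'opening': 0.08553184257343269}
```

View pics/top0.png

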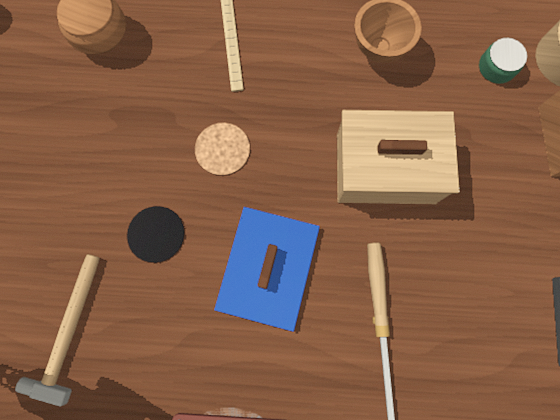

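View pics/side0.png

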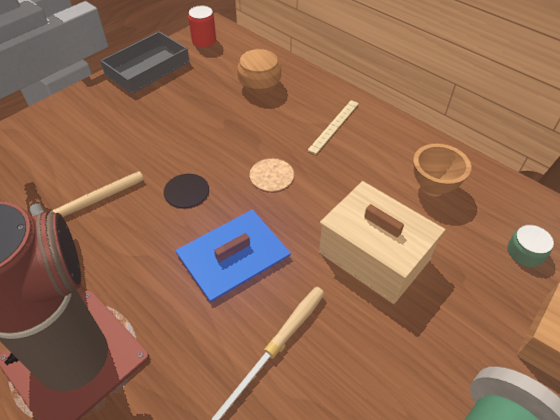

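Top view: the pale box and lid are at about (398,155) with the handle at (403,147). The blue look-alike lid is at (268,268) and is to be left alone. There are two pad-shaped discs: a black one at (156,234) and a speckled tan one at (222,148). The tan one is cork, so it fits. I'll measure these and confirm in a crop.

```bash
python3 - <<'E'
from h import *
for f in('top0','side0'):
    z=np.load(f'pics/{f}.npz'); p,d,K,T=z['p'],z['d'],z['K'],z['T']; P=pts(d,K,T)
    hsv=cv2.cvtColor(p,cv2.COLOR_RGB2HSV)
    # board top: z ~ .109 ; handle top ~ .139
    for nm,lo,hi,zz in(('board',.102,.116,.109),('handle',.132,.146,.139)):
        m=((P[...,2]>lo)&(P[...,2]<hi)&(d>0)).astype(np.uint8)
        if nm=='board': m|=((P[...,2]>.102)&(P[...,2]<.146)&(d>0)).astype(np.uint8)*0
        cs,_=cv2.findContours(m,0,2)
        for c in cs:
            if cv2.contourArea(c)<60: continue
            mm=np.zeros_like(m); cv2.drawContours(mm,[c],-1,1,-1); q=P[(mm>0)&(m>0)]
            w=np.array([ray(*c0[0],zz,K,T)[:2] for c0 in c]); r=cv2.minAreaRect((w*1000).astype(np.float32))
            print(f,nm,[round(x,1) for x in r[0]],[round(x,1) for x in r[1]],round(r[2],1),'z',np.median(q[:,2]).round(4),cv2.boundingRect(c))
    c0={'top0':(222,148),'side0':(272,174)}[f]
    m=((hsv[...,2]>150)).astype(np.uint8); m=cv2.morphologyEx(m,3,np.ones((7,7)));m=cv2.morphologyEx(m,2,np.ones((5,5)))
    n,l=cv2.connectedComponents(m); mm=(l==l[c0[1],c0[0]]).astype(np.uint8)
    c=max(cv2.findContours(mm,0,2)[0],key=cv2.contourArea)
    w=np.array([ray(*x[0],.005,K,T)[:2] for x in c]); print(f,'pad',cv2.fitEllipse((w*1000).astype(np.float32)), 'z',np.median(P[mm>0][:,2]))
p=cv2.imread('pics/top0.png'); a=p[90:260,120:320]; b=p[90:260,320:520]
cv2.imwrite('pics/crop.png',cv2.resize(np.hstack([a,b]),None,fx=2,fy=2,interpolation=2))
E
```

```text
top0 board [573.8, -264.7] [150.6, 199.7] 2.5 z 0.1077 (341, 110, 118, 84)
top0 handle [573.4, -264.3] [17.8, 79.6] 3.4 z 0.1372 (379, 140, 48, 11)
top0 pad ((596.7777709960938, 61.2507209777832), (109.1703109741211, 110.31732177734375), 3.7888357639312744) z 0.003771547474457737
side0 board [-0.9, -41.0] [127.6, 56.7] 0.2 z 0.1088 (23, 313, 72, 60)
side0 board [571.5, -266.9] [153.8, 200.4] 2.5 z 0.109 (320, 181, 125, 99)
side0 board [439.1, 917.5] [52.3, 156.9] 82.7 z 0.1089 (0, 20, 53, 25)
side0 handle [399.0, -568.6] [29.1, 9.9] 83.1 z 0.1396 (471, 379, 20, 17)
side0 handle [-1.7, -41.4] [58.0, 127.5] 89.2 z 0.139 (15, 305, 75, 61)
side0 handle [570.4, -267.7] [22.7, 78.8] 2.6 z 0.1385 (365, 204, 39, 27)
side0 handle [444.5, 921.3] [36.8, 145.5] 88.9 z 0.139 (0, 11, 45, 23)
side0 pad ((680.8055419921875, 53.8963623046875), (1273.4532470703125, 1383.5003662109375), 7.149800777435303) z 0.00021974417424625026
```

View pics/crop.png

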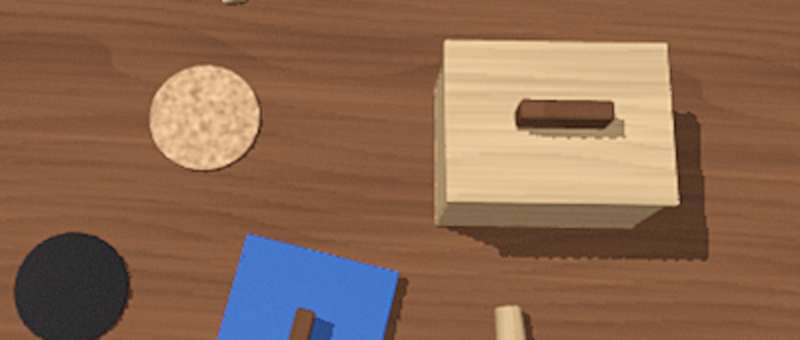

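The crop shows a speckled tan cork disc (left) and a black rubber-like disc, plus the pale lid with its dark handle on the box. All sizes and heights agree: lid 150x200, z 0.108; handle 18x80, z 0.138; pad 110 across. Next I take the lid off.

```bash
cat >> h.py <<'E'
PAD=np.array([.597,.061]); BOX=np.array([.573,-.266]); A=np.deg2rad(2.6)
E
python3 - <<'E'
from h import *
c=BOX
best=None
for yaw in(A+np.pi/2,A-np.pi/2):
    q=inverse_kinematics([*c,.115],[np.pi,0,yaw]); q2=inverse_kinematics([.597,.275,.03],[np.pi,0,yaw])
    print(yaw,q,q2)
    if q is not None and q2 is not None and (best is None or abs(q[5])+abs(q2[5])<best[0]): best=(abs(q[5])+abs(q2[5]),yaw)
yaw=best[1]; O=[np.pi,0,yaw]; print('yaw',yaw)
gripper_to(.06)
movep([*c,.26],O)
movep([*c,.16],O); print(move_l([*c,.115],.08,max_force=10), observe()['eef_pos'])
gripper_to(.01,40); s=observe(); print(s['opening'],s['grasp_force'],s['eef_pos'])
move_l([*c,.15],.05); move_l([*c,.27],.15)
s=observe(); print(s['opening'],s['grasp_force'],s['ft_force'],s['time_s'])
snap('side','side1'); snap('top','top1')
E
```

```text
1.6161748873467492 [-0.5593621   0.30405649  1.58592914  0.          1.25160703 -0.60474066] [ 3.11795733e-01  4.55480087e-01  1.56133133e+00 -4.44089210e-16
  1.12478124e+00  2.66417172e-01]
-1.525417766243044 [-5.59362104e-01  3.04056486e-01  1.58592914e+00 -4.44089210e-16
  1.25160703e+00  2.53685199e+00] None
yaw 1.6161748873467492
False [ 0.5730117  -0.26601309  0.11488537]
0.009846974349735868 0.0 [ 0.57305175 -0.26599822  0.11512796]
0.010165015408400396 0.0 [-0.07534418 -0.80086277 -0.74005873] 7.275
```

View pics/side1.png

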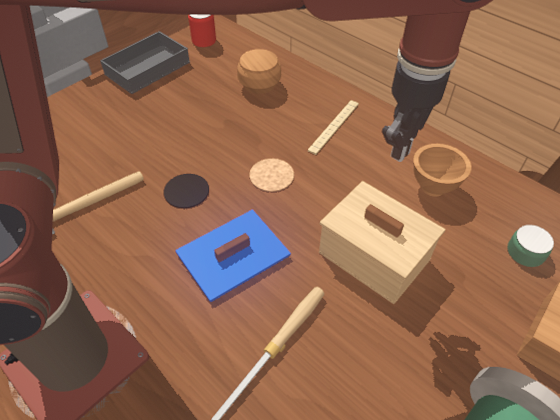

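The side view shows the gripper shut and empty, with its tips near (395,150), and the lid still on the box. I'll check where the TCP projects and measure from close up with the wrist camera.

```bash
python3 - <<'E'
from h import *
s=observe(); print(s['eef_pos'],s['tcp_rot'],s['q'],s['ft_force'])
for f in('top1','side1'):
    z=np.load(f'pics/{f}.npz'); K,T=z['K'],z['T']
    for X in (s['eef_pos'],[.573,-.266,.139]):
        c=np.linalg.inv(T)@[*X,1]; print(f,(K@c[:3]/c[2])[:2].round(0))
    P=pts(z['d'],K,T)
    m=(abs(P[...,0]-.573)<.12)&(abs(P[...,1]+.266)<.12)&(P[...,2]>.2)&(P[...,2]<.42)
    q=P[m]; lo=q[q[:,2]<q[:,2].min()+.012]; print(q[:,2].min(),lo.mean(0),lo.min(0),lo.max(0))
    m=(abs(P[...,0]-.573)<.12)&(abs(P[...,1]+.266)<.12)&(P[...,2]>.13)&(P[...,2]<.15);
    if m.any(): print('handle',P[m].mean(0))
p,d,K,T=snap('wrist','w1'); print(T.round(3).tolist(),K[0,0])
cv2.imwrite('pics/both.png',cv2.resize(np.hstack([cv2.imread('pics/w1.png'),cv2.imread('pics/top1.png')]),(800,300)))
E
```

```text
[ 0.57228043 -0.26557843  0.26811638] [-3.13913869e+00 -1.68512167e-03  1.61615301e+00] [-5.59396000e-01  2.02008234e-01  1.41751619e+00 -8.98167588e-06
  1.52504505e+00 -6.04754331e-01] [-0.38711963  0.18550621  0.63196677]
top1 [428. 114.]
top1 [404. 145.]Traceback (most recent call last):
  File "<stdin>", line 9, in <module>
    return umr_minimum(a, axis, None, out, keepdims, initial, where)
ValueError: zero-size array to reduction operation minimum which has no identity
```

```bash
python3 - <<'E'
from h import *
s=observe()
for f in('top1','side1'):
    z=np.load(f'pics/{f}.npz'); K,T=z['K'],z['T']
    c=np.linalg.inv(T)@[*s['eef_pos'],1]; print(f,(K@c[:3]/c[2])[:2].round(0))
z=np.load('pics/side1.npz');P=pts(z['d'],z['K'],z['T'])
print('tip at',P[152,400],P[140,393])
p,d,K,T=snap('wrist','w1'); print(T.round(3).tolist(),K[0,0])
cv2.imwrite('pics/both.png',cv2.resize(np.hstack([cv2.imread('pics/w1.png'),cv2.imread('pics/top1.png')]),(800,300)))
E
```

```text
top1 [428. 114.]
side1 [396. 170.]
tip at [ 0.55518838 -0.27254261  0.32688138] [ 0.51537378 -0.27490577  0.38079188]
[[0.999, 0.045, 0.009, 0.57], [0.046, -0.966, -0.256, -0.2], [-0.003, 0.256, -0.967, 0.445], [0.0, 0.0, 0.0, 1.0]] 348.8808054426472
```

```bash
sleep 1
```

```text
(no output)
```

View pics/both.png

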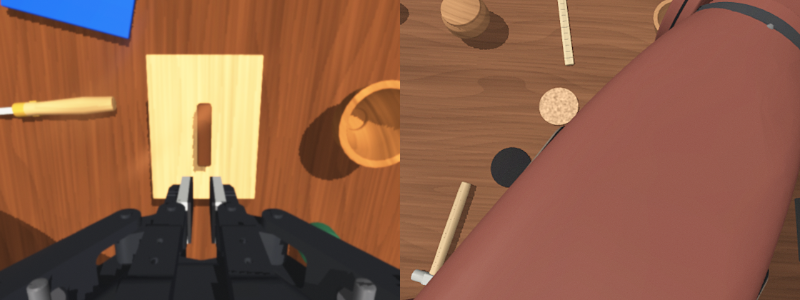

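```bash
python3 - <<'E'
from h import *
z=np.load('pics/w1.npz'); p,d,K,T=z['p'],z['d'],z['K'],z['T']; P=pts(d,K,T)
s=observe(); c=np.linalg.inv(T)@[*s['eef_pos'],1]; print('tcp px',(K@c[:3]/c[2])[:2].round(0))
for zz,lo,hi in((.109,.1,.118),(.139,.129,.149)):
    m=((P[...,2]>lo)&(P[...,2]<hi)&(d>0)).astype(np.uint8); m[255:]=0
    c=max(cv2.findContours(m,0,2)[0],key=cv2.contourArea); w=np.array([ray(*x[0],zz,K,T)[:2]*1000 for x in c],np.float32)
    print(cv2.minAreaRect(w),np.median(P[m>0][:,2]),w.min(0),w.max(0))
for v in range(244,275,6): print(v,[ (u,P[v,u].round(3).tolist()) for u in(262,300,306)])
cv2.imwrite('pics/wc.png',cv2.resize(cv2.imread('pics/w1.png')[120:330,180:400],None,fx=2.6,fy=2.6))
E
```

```text
tcp px [281. 241.]
((575.1708374023438, -252.674072265625), (149.3759765625, 172.3840789794922), 2.5117080211639404) 0.10957358299387693 [ 497.09134 -342.04382] [ 653.0577  -163.35114]
((575.844482421875, -265.1108093261719), (17.564619064331055, 78.60365295410156), 2.4151525497436523) 0.13930881395883082 [ 565.525   -304.70883] [ 586.14923 -225.55695]
244 [(262, [0.555, -0.328, 0.11]), (300, [0.594, -0.326, 0.11]), (306, [0.6, -0.326, 0.109])]
250 [(262, [0.564, -0.254, 0.309]), (300, [0.58, -0.254, 0.309]), (306, [0.582, -0.254, 0.309])]
256 [(262, [0.564, -0.255, 0.315]), (300, [0.579, -0.254, 0.315]), (306, [0.582, -0.254, 0.316])]
262 [(262, [0.565, -0.255, 0.321]), (300, [0.579, -0.254, 0.321]), (306, [0.581, -0.254, 0.321])]
268 [(262, [0.565, -0.254, 0.328]), (300, [0.579, -0.254, 0.326]), (306, [0.581, -0.253, 0.327])]
274 [(262, [0.565, -0.254, 0.332]), (300, [0.579, -0.254, 0.332]), (306, [0.581, -0.253, 0.333])]
```

View pics/wc.png

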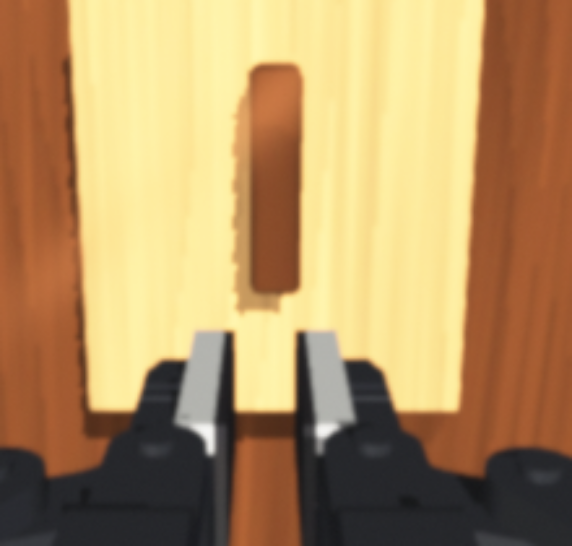

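The close-up shows the fingertips at about (283,248), which wrist depth puts at z≈0.309. The reported TCP is z=0.268. The side view agrees: its tips sit about 12 px above the projected TCP. The same wrist camera reads the lid correctly (z 0.1096 and 0.139), so the fingertips really end about 40 mm short of the reported TCP. That explains closing above the handle. I'll repeat with a guarded descent to that corrected depth, handle centre x≈0.575.

```bash
cat >> h.py <<'E'
OFF=.040   # real fingertips are this far behind (above) the reported TCP
BOX=np.array([.575,-.266]); YAW=A+np.pi/2; DN=[np.pi,0,YAW]
def mz(x,y,ztip,feed=.15,**k): return move_l([x,y,ztip-OFF],feed,**k)
E
python3 - <<'E'
from h import *
gripper_to(.06)
mz(*BOX,.17); print(mz(*BOX,.118,.05,max_force=8),observe()['eef_pos'])
gripper_to(.01,50); s=observe(); print(s['opening'],s['grasp_force'],s['eef_pos'])
if s['opening']>.013:
    mz(*BOX,.15,.05); s=observe(); print(s['opening'],s['grasp_force'],s['ft_force'],s['time_s'])
p,d,K,T=snap('wrist','w2'); P=pts(d,K,T); print([P[v,266].round(3).tolist() for v in(246,250,256)], P[150,200], P[150,360])
E
```

```text
False [ 0.57535948 -0.2661825   0.07851123]
0.017178955009316297 49.652202129364014 [ 0.57529247 -0.26619775  0.07844081]
0.017208038101815957 49.12343680858612 [-0.02112358  0.09694724 -2.76210242] 11.475
[[0.569, -0.245, 0.171], [0.569, -0.247, 0.171], [0.569, -0.249, 0.172]] [ 0.5388117  -0.21593517  0.14024249] [ 0.60499861 -0.2127945   0.14099324]
```

Lid is held: opening 17 mm, 50 N, and the board rose with the hand. Now I place it to the left of the pad.

```bash
python3 - <<'E'
from h import *
mz(*BOX,.24,.15)
L=(.597,.275)
mz(*L,.24,.25); s=observe(); print(s['opening'],s['grasp_force'],s['ft_force'])
mz(*L,.05,.2); print(mz(*L,.022,.03,max_force=6)); z=observe()['eef_pos'][2]+OFF; print('tip at contact',z)
gripper_to(.05); mz(*L,z+.1,.15)
# look from off to the side for the lid and box
mz(.48,.0,.30,.3); hold(.2); print(observe()['time_s'])
p,d,K,T=snap('top','top2'); snap('side','side2'); P=pts(d,K,T)
for lo,hi,zz in((.008,.03,.017),(.035,.06,.047)):
    m=((P[...,2]>lo)&(P[...,2]<hi)&(abs(P[...,0]-.597)<.12)&(abs(P[...,1]-.275)<.15)).astype(np.uint8)
    c=max(cv2.findContours(m,0,2)[0],key=cv2.contourArea); print(cv2.minAreaRect(np.array([ray(*x[0],zz,K,T)[:2]*1000 for x in c],np.float32)),np.percentile(P[m>0][:,2],[10,50,90]))
cv2.imwrite('pics/both2.png',cv2.resize(np.hstack([cv2.imread('pics/top2.png'),cv2.imread('pics/side2.png')]),(800,300)))
E
```

```text
0.017169034608094363 49.11965310573578 [ 0.51174999 -0.76824936 -2.49096093]
True
tip at contact 0.026357679323776438
19.1667
((594.4359130859375, 270.8357849121094), (150.9232635498047, 195.5387420654297), 2.463782548904419) [0.01403689 0.01597232 0.01797761]
((593.2767944335938, 271.9161071777344), (20.256723403930664, 82.74673461914062), 3.4027321338653564) [0.03971113 0.04551118 0.04732946]
```

View pics/both2.png

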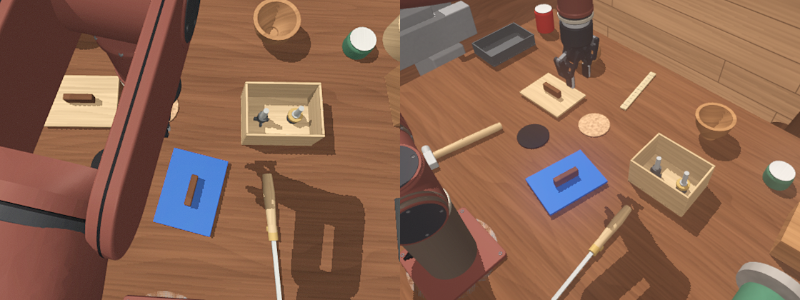

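The lid lies flat, handle up, left of the pad: board top reads 0.016, centre (0.594,0.271). In the open box, the brass-ringed part is at the right (-y) end, at full-picture px (416,163) top. The dark spur piece is at (368,163). The brass one is wanted. I'll go above it and look from close by.

```bash
python3 - <<'E'
from h import *
mz(.575,-.2,.25,.3)
# keep the wrist camera over the part: camera is ~66 mm to +y of the TCP
gripper_to(.045)
mz(.575,-.37,.22,.2); hold(.2)
p,d,K,T=snap('wrist','w3'); P=pts(d,K,T); 
m=((P[...,2]>.07)&(P[...,2]<.094)&(abs(P[...,0]-.575)<.055)&(abs(P[...,1]+.266)<.08)&(d>0)).astype(np.uint8)
for c in cv2.findContours(m,0,2)[0]:
    if cv2.contourArea(c)<15: continue
    mm=np.zeros_like(m); cv2.drawContours(mm,[c],-1,1,-1); q=P[mm*m>0]; t=q[q[:,2]>np.percentile(q[:,2],90)-.006]
    print(cv2.boundingRect(c),q[:,2].max().round(3),t[:,:2].mean(0).round(4),t[:,:2].min(0).round(4),t[:,:2].max(0).round(4))
hsv=cv2.cvtColor(p,cv2.COLOR_RGB2HSV); b=((P[...,2]>.022)&(P[...,2]<.041)&(abs(P[...,0]-.575)<.05)&(abs(P[...,1]+.266)<.08))
print('ring pts',P[b].shape,[ (hsv[b&(P[...,1]<-.266)].mean(0).round(0)),hsv[b&(P[...,1]>-.266)].mean(0).round(0)],P[b&(P[...,1]<-.266)].mean(0))
cv2.imwrite('pics/w3c.png',cv2.resize(p[:,:,::-1],(700,525))); print(observe()['time_s'])
E
```

```text
(286, 117, 19, 20) 0.09 [ 0.5827 -0.3117] [ 0.576  -0.3186] [ 0.5896 -0.3047]
(276, 0, 21, 14) 0.091 [ 0.5718 -0.2288] [ 0.5654 -0.2308] [ 0.578  -0.2262]
ring pts (1371, 3) [array([ 23., 159., 240.]), array([50., 37., 80.])] [ 0.5825913  -0.31130075  0.0385405 ]
21.6667
```

View pics/w3c.png

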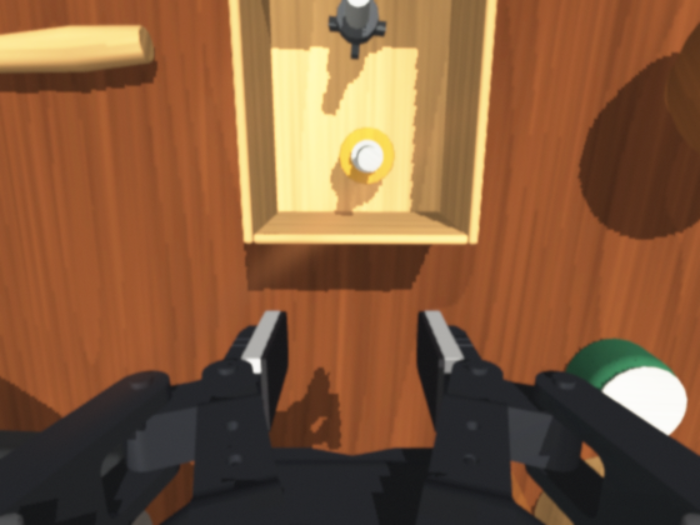

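The close-up shows the yellow-brass-ringed part with a bright shank at (367,156), well clear of the walls, and the dark four-spur piece at (357,20). The shank top measures (0.583,-0.312), z 0.09, as expected. I grasp the brass one.

```bash
python3 - <<'E'
from h import *
C=(.5825,-.3115)
mz(*C,.14,.15); print(mz(*C,.060,.05,max_force=8)); zg=observe()['eef_pos'][2]+OFF; print(zg)
gripper_to(.005,60); s=observe(); print(s['opening'],s['grasp_force'],s['eef_pos'])
if s['opening']>.011:
    mz(*C,zg+.03,.05); s=observe(); print(s['opening'],s['grasp_force'],s['ft_force'])
    mz(*C,.24,.15); s=observe(); print(s['opening'],s['grasp_force'],s['ft_force'],s['time_s'])
    print('zg',zg)
p,d,K,T=snap('wrist','w4'); snap('side','side4')
a=cv2.imread('pics/w4.png'); b=cv2.imread('pics/side4.png'); cv2.imwrite('pics/both4.png',cv2.resize(np.hstack([a,b]),(800,300)))
E
```

```text
False
0.060416133306663254
0.013444406981111611 58.48780632019043 [ 0.58284406 -0.31169501  0.02037102]
0.01339391816570546 58.39452624320984 [-0.04274334 -0.088365   -3.93112634]
0.013137053516476874 58.42150568962097 [ 0.08475573 -0.81189549 -2.89559938] 26.525
zg 0.060416133306663254
```

View pics/both4.png

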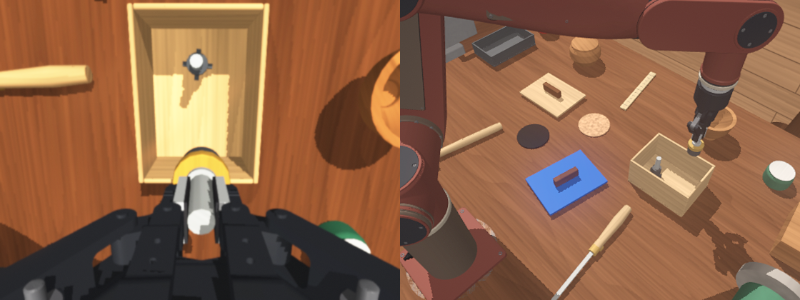

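The part hangs from the fingers and the spur drive still stands in the box at (197,65). I'll check from depth that it hangs straight, then place it.

```bash
python3 - <<'E'
from h import *
from plant import *
z=np.load('pics/w4.npz'); p,d,K,T=z['p'],z['d'],z['K'],z['T']; P=pts(d,K,T); s=observe(); e=s['eef_pos']; print(e)
hsv=cv2.cvtColor(p,cv2.COLOR_RGB2HSV); 
ring=(hsv[...,0]>18)&(hsv[...,0]<32)&(hsv[...,1]>140)&(d>0)&(d<.25)&(abs(P[...,0]-e[0])<.03)
q=P[ring]; print('ring',len(q),q.min(0).round(4),q.max(0).round(4),np.median(q,0).round(4))
for v in range(205,321,8):
    r=[u for u in range(262,304) if 0<d[v,u]<.25]; 
    if r: print(v,P[v,281].round(4),r[0],r[-1])
E
```

```text
[ 0.58170502 -0.31100928  0.19816743]
ring 1760 [ 0.5625 -0.3138  0.2075] [ 0.6013 -0.2912  0.2183] [ 0.5815 -0.2988  0.2163]
205 [ 0.5808 -0.2945  0.1848] 278 285
213 [ 0.5808 -0.2913  0.2123] 262 302
221 [ 0.581  -0.294   0.2168] 262 303
229 [ 0.5812 -0.2981  0.2165] 262 303
237 [ 0.5813 -0.3007  0.2206] 262 303
245 [ 0.5815 -0.3028  0.2253] 262 303
253 [ 0.5816 -0.3038  0.2325] 262 303
261 [ 0.5816 -0.3038  0.2411] 262 303
269 [ 0.5817 -0.3036  0.2492] 262 303
277 [ 0.5818 -0.3047  0.2539] 262 303
285 [ 0.5818 -0.3044  0.261 ] 262 303
293 [ 0.5818 -0.3049  0.2659] 262 303
301 [ 0.582  -0.3079  0.266 ] 262 303
309 [ 0.5821 -0.3114  0.2653] 262 303
317 [ 0.5823 -0.314   0.2663] 262 303
```

The shank is upright and there's no slip: ring top at 0.2165 and shank top at 0.266 both put the foot 54 mm below the tips, the same as at grasp. Now I place it.

```bash
python3 - <<'E'
from h import *
D=(.597,.061)
mz(*D,.24,.2); mz(*D,.08,.15); hold(.2); print(mz(*D,.054,.02,max_force=4)); z=observe()['eef_pos'][2]+OFF; print('tip',z,observe()['opening'])
gripper_to(.03); hold(.2); mz(*D,z+.12,.1); mz(.597,-.03,z+.14,.2); hold(.3); print(observe()['time_s'])
p,d,K,T=snap('wrist','w5'); p2,d2,K2,T2=snap('side','side5'); P=pts(d,K,T)
near=(abs(P[...,0]-.597)<.06)&(abs(P[...,1]-.061)<.06)&(d>0)
for n,lo,hi in(('shank top',.080,.093),('ring top',.034,.04)):
    q=P[near&(P[...,2]>lo)&(P[...,2]<hi)]; print(n,len(q),q.mean(0),q.min(0),q.max(0))
q=P[near&(P[...,2]>.003)&(P[...,2]<.008)]; print('pad',(q.min(0)+q.max(0))/2)
cv2.imwrite('pics/both5.png',cv2.resize(np.hstack([p[:,:,::-1],p2[:,:,::-1]]),(800,300)))
E
```

```text
True
tip 0.059366214852517515 0.012998643351993534
33.8083
shank top 366 [0.59676982 0.06048362 0.08749872] [0.59032434 0.05370183 0.08043457] [0.60327769 0.06745458 0.08964137]
ring top 1302 [0.59673137 0.06056679 0.03757024] [0.57729688 0.04116889 0.03468616] [0.61648805 0.08031164 0.03989797]
pad [0.59495622 0.05969128 0.00550258]
```

View pics/both5.png

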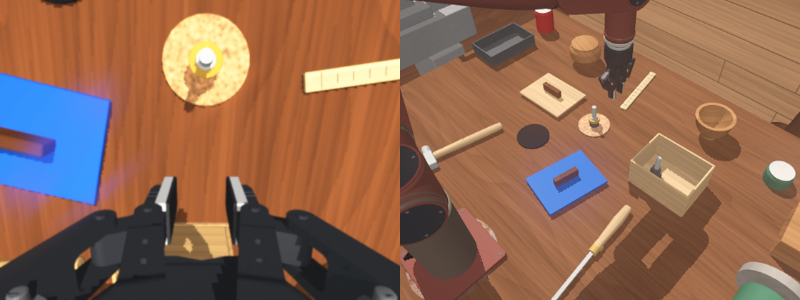

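The live center stands upright in the middle of the cork pad, at (205,62) in the wrist view. Its shank top and ring share the same axis, and the spur drive stands in the box, the lid lies flat, and the gripper is clear.

```bash
python3 -c "
from plant import *
print(job_done())"
```

```text
the job is handed in; nothing more can be done
None
```

The job is handed in at about 34 s of 72: the lid lies flat on the bench handle up, the live center stands upright in the middle of the cork pad, the spur drive is still standing in the box, and the gripper is empty and clear; my first grasp closed above the handle because the real fingertips sit about 40 mm short of the reported TCP, which I corrected for.

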